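# Set and lock the angle fence

## Robot

A 6-joint arm with a two-finger parallel gripper is mounted at the origin on the work surface. World frame = base frame: x ahead of the robot, y to its left, z up, the work surface at z = 0. Lengths are in m, angles in rad, forces in N, time in s.
With the tool pointing down it reaches from about 0.35 to 0.975 m from the base axis. Payload 17.4 kg.
Tool frame: the origin (TCP) lies midway between the tips of the shut fingers; the grasp point (between the pads) lies 19 mm behind it; y points along the fingers, z is the direction in which the jaws open and shut, and the axes are right-handed (so a half turn about y gives the same grasp; the last joint's range is limited). The gripper opens to 85 mm and grips with 20 to 120 N. Pads are 22 mm wide; open, the fingers measure 114 mm over their backs; the gripper's body (76 mm by 85 mm) begins 54 mm behind the grasp point. The pads swing forward as they close: fully open they stand 13 mm farther back than shut.
Start: joints at [1.109, 0.116, 1.442, -0, 1.584, -0.038], TCP at [0.278, 0.615, 0.231] pointing down, gripper open.
Joint ranges: [-2.83, 2.83], [-0.83, 2.19], [0.07, 2.5], [-1.14, 4.28], [0.01, 3], [-2.97, 2.97]. Speed limits (rad/s): [1.89, 1.89, 2.22, 3.14, 3.14, 3.14].

## Interface

Orientations are given as [roll, pitch, yaw] about the fixed x, y, z axes, in that order (R = Rz(yaw) Ry(pitch) Rx(roll)).
In Python, from cell import get_state, get_image, job_done gives the robot as it stands. The module is installed in compiled form; this text tells all that it offers.
- The arm moves only by the shell command python3 -m inch 'ROWS' [FORCE]. ROWS is JSON, a list of rows, each an object with "xyz": the shift along the tool's x, y, z in cm, a list of three; "turn": the turn about the tool's y in rad; "fingers": the finger opening in cm, from 0 to 8.54. A call has 1 to 12 rows; each row is the pose to reach, as a shift and turn from the pose commanded when the call began, along the tool's axes at that moment; what a row does not reach only later rows make up. A row lasts 1/10 s, in which the tool goes at most 50 mm and 8.59 degrees, less where a joint would pass 70% of its speed; a pose out of reach is approached as far as the arm can. A call with a gripper value outside its range is refused whole. The fingers move at their own pace and stop on an object; FORCE is the grip in N (left out, the last holds). Time passes only in rows, so rows that repeat a pose let the fingers close. It gives the time, the measured TCP pose, the force and the opening at its end, in the units of the state.
- get_state(): the state, without advancing time (a new reading comes with each control period).
- get_image(name): name is "scene" or "top" or "wrist"; returns a dict with "color" (420x560x3 uint8, red, green, blue), "z_map" (420x560 float32, m along the optical axis (not along the pixel's ray), 0 where there is no reading), "fx", "fy", "cx", "cy" (pixels), "k1" (the pictures are not rectified: a ray, as slopes to the right and down, at radius r is drawn at 1 + k1 r^2 times it, then the intrinsics apply), "position" and "orientation" of the camera in the world. Camera axes: x right, y down, z forward; pixel columns grow to the right and rows downward; lengths in m; the calibration is good to about 2 mm. A picture is of the moment at which its call begins.
- job_done(): hands the job in, once; it reports no verdict.
The state is a dict: "time_s": time; "joint_pos": joint angles; "qvel": joint speeds; "joint_torque": joint torques, N m; "eef_pos": TCP position; "tool_rot": TCP orientation; "contact_force": force on the tool from outside, world axes, zero at the start; "wrist_torque": the same for the moment, N m; "gripper_width": opening from 0.0 (shut) to 1.0 (fully open).
Only numpy, scipy, OpenCV 4.12 (cv2) and the standard library are available. Lean on these libraries where they do the work, as an engineer would, in place of code of your own. Each camera call takes 0.05 s, during which the arm holds its last target. There are 200 camera calls.

## Task

Set up the angle jig for the next cut: push the swinging fence round with one fingertip until its red pointer points at the yellow pin, then push the red lock lever counter-clockwise (seen from above) until it is fully home against its stop, and move clear. Push gently, do not grip the fence or the lever, and do not shift the glue bottle, the tape measure or the wooden offcut that stand on the jig.

Things in the scene. Friction and masses are not known exactly. Their poses are not given: they have to be found in the camera images.
- jig: Plywood jig board fixed flat on the table, 300 x 500 x 18 mm, with a brass arc and black tick marks near its far side. Origin at the centre of its underside; x points away from the robot at zero yaw, y to the left, z up. Everything below stands on its top face, 18 mm above the table.
- fence_pivot (a point): Top of the fence's fixed vertical pivot: dark steel hub of 52 mm diameter, 32 mm high with a 20 mm brass cap to 44 mm, near the jig's robot-side edge (board frame x = -110 mm, y = 0). The point is 44 mm above the board's top. Its x axis points along the fence to the pointer, and turns with the fence.
- fence_tip (a point): End of the fence's red pointer, 205 mm from the pivot axis, 30 mm above the board's top. The fence is a straight bar 32 mm wide (aluminium core with a dark wood facing on each side) from 35 to 175 mm from the pivot axis, its underside 4 mm and its top 44 mm above the board's top; the thin red pointer runs on from 168 to 205 mm.
- fence (a joint): Fence angle in rad: 0 along the board's x axis, positive to the left (counter-clockwise from above), stops at -0.75 and 0.75. It turns about the vertical pivot, resists with about 0.25 N m of friction, and stays where it is left.
- yellow_pin: Yellow round pin fixed upright in the board, 18 mm diameter, 35 mm high, beyond the pointer's end (220 to 272 mm from the pivot axis), to the left or the right of the starting fence. Origin at the centre of its foot on the board's top. The fence never touches it. The fence points at it when the fence's centreline, prolonged, passes through the pin.
- blue_pin: Blue pin of the same size, on the other side; not the one to point at.
- lock_pivot (a point): Axis of the lock lever, at the right side of the board (board frame x = -30 mm, y = -170 mm): dark steel hub of 36 mm diameter, 54 mm high. The point is 46 mm above the board's top.
- lock_tip (a point): Outer end of the lock lever, 92 mm from its axis, 46 mm above the board's top (the top of the lever). The lever is a horizontal bar with a red grip 22 mm wide and 24 mm high (22 to 46 mm above the board's top), from 32 to 92 mm from the axis; a thinner 6 mm steel bar nearer in.
- lock (a joint): Lock lever angle in rad: 0 open (pointing to the board's right, 1.65 rad clockwise of the board's x axis seen from above), growing counter-clockwise to 1.30 at the closed stop (0.35 rad clockwise of the board's x axis). Friction about 0.15 N m; stays where left; starts at 0 to 0.25. Closing it does not stiffen the fence.
- offcut: Loose dark wood offcut standing upright on the left part of the board, 24 x 55 x 110 mm. Origin at the centre of its underside. Leave alone.
- glue: Loose white glue bottle with an orange cap, 44 mm diameter, 120 mm high, on the left part of the board. Origin at the centre of its underside. Leave alone.
- tape: Loose yellow and black tape measure, 55 x 34 x 45 mm, on the far right part of the board. Origin at the centre of its underside. Leave alone.

How it is judged:
On the way, in this order (a step that is already met when the one before it is completed fails the run):
1. the fence points at the yellow pin and rests there, the lock lever still open (y of yellow_pin in the frame of fence_pivot between -0.009 and 0.009 m and velocity of joint fence between -0.03 and 0.03 rad/s and value of joint lock below 0.6 rad), for 0.2 s.
2. the lock lever is home against its stop, the fence still pointing at the yellow pin (y of yellow_pin in the frame of fence_pivot between -0.009 and 0.009 m and value of joint lock above 1.2 rad), for 0.2 s.
At the end, for the whole second after the job is handed in: The fence's centreline, prolonged, passes through the yellow pin (within 9 mm of its axis), the fence at rest; the lock lever is within 0.1 rad of its closed stop (joint above 1.2); the offcut, glue bottle and tape measure are within 15 mm of where they began (all of step 2 and velocity of joint fence between -0.03 and 0.03 rad/s and distance of each of offcut, glue, tape from where it was at the start of the episode below 0.015 m); the robot touches nothing.
It fails at once if the fence is gripped (fingers press on both its sides at once) (contact force between the fingers and fence_c3 above 1.5 N and contact force between the fingers and fence_c4 above 1.5 N).
It fails at once if the lever is gripped (fingers press on both its sides at once) (contact force between the fingers and lock_c2 above 1.5 N and contact force between the fingers and lock_c3 above 1.5 N).
It fails at once if the fence is pushed harder than 30 N (contact force between the fingers and fence_c3 above 30 N or contact force between the fingers and fence_c4 above 30 N).
It fails at once if the lever is pushed harder than 40 N (contact force between the fingers and lock_c2 above 40 N or contact force between the fingers and lock_c3 above 40 N).
It fails at once if a bystander is shifted more than 15 mm or lifted or tipped over (distance of any of offcut, glue, tape from where it was at the start of the episode above 0.015 m or angle between any of offcut, glue, tape's own z axis and vertical above 0.5 rad).
It also fails if it takes over 64 s, if anything falls off the work surface, if the arm or the gripper's body presses on something with over 40 N, if the wrist force passes 120 N, or if a joint passes its speed limit or range.

## Working session

There is one attempt and no reset: what is moved stays moved. The work goes in short steps, Python scripts to look and compute and a shell command to move; the robot and the scene stay as the last step left them, time stands still between calls to the robot, and variables do not carry over. Pictures are saved under pics/ and viewed, about 8 in all and at most 12, crops included, and the job is handed in when it is done.

```bash
mkdir -p pics; cat > h.py <<'E'
import numpy as np, cv2
from cell import get_state, get_image
from scipy.spatial.transform import Rotation as R
def cam(n):
    im=get_image(n); o=np.array(im["orientation"],float)
    im["R"]=o if o.shape==(3,3) else R.from_euler('xyz',o).as_matrix() if o.size==3 else None
    return im
def world(im):
    h,w=im["z_map"].shape; v,u=np.mgrid[0:h,0:w]
    xd=(u-im["cx"])/im["fx"]; yd=(v-im["cy"])/im["fy"]; x,y=xd.copy(),yd.copy()
    for _ in range(10):
        s=1+im["k1"]*(x*x+y*y); x,y=xd/s,yd/s
    z=im["z_map"]; P=np.stack([x*z,y*z,z],-1)
    return P@im["R"].T+np.array(im["position"])
def save(im,n): cv2.imwrite("pics/"+n,im["color"][...,::-1])
E
python3 - <<'E'
from h import *
s=get_state(); print({k:np.round(v,3) for k,v in s.items()})
a=cam("top"); print(a["position"],a["orientation"],a["fx"],a["k1"])
b=cam("scene"); print(b["position"],b["orientation"])
np.savez("top0.npz",W=world(a),c=a["color"])
cv2.imwrite("pics/top0.png",a["color"][...,::-1]); save(b,"scene0.png")
E
```

```text
{'time_s': np.float64(0.0), 'joint_pos': array([ 1.109,  0.116,  1.442, -0.   ,  1.584, -0.038]), 'qvel': array([-0.001,  0.001, -0.001, -0.001, -0.001,  0.001]), 'joint_torque': array([-2.0000e-03, -7.3200e+01, -6.3249e+01, -0.0000e+00,  6.0000e-03,
        0.0000e+00]), 'eef_pos': array([0.278, 0.615, 0.231]), 'tool_rot': array([-1.572,  0.   , -0.424]), 'contact_force': array([ 0.596, -0.498, -0.111]), 'wrist_torque': array([-0.028, -0.033, -0.058]), 'gripper_width': np.float64(0.995)}
[0.40801346 0.01971364 1.01156684] [-2.95491339e+00 -6.26037536e-04 -1.59351619e+00] 519.6794866087356 0.01719700942655255
[1.15481023 0.2344813  0.69339237] [-2.39020139  0.01829324  1.96783192]
```

View pics/top0.png

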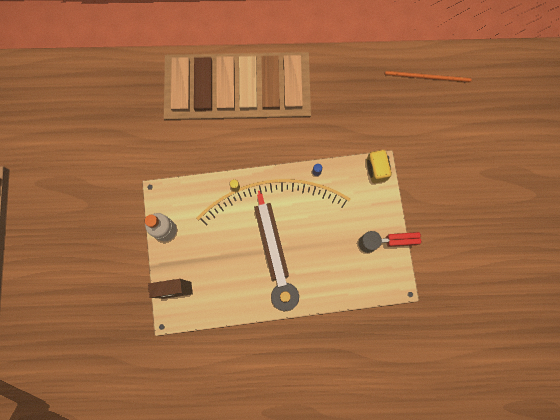

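View pics/scene0.png

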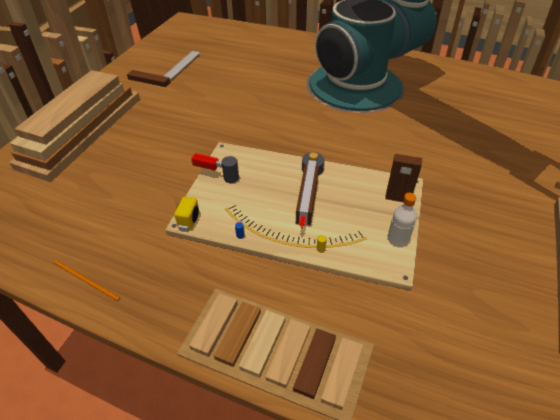

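The top view shows the yellow pin at (235,186), pointer tip (261,195), fence hub (285,297), lock hub (370,241), lever tip (420,239) and tape (380,165). The fence has to swing left. I'll measure these now.

```bash
cat > m.py <<'E'
from h import *
def ctr(W,m):
    return W[m]
def measure(W,c,pv=None):
    hsv=cv2.cvtColor(c,cv2.COLOR_RGB2HSV).astype(int); H,S,V=hsv[...,0],hsv[...,1],hsv[...,2]
    return H,S,V
E
python3 - <<'E'
from h import *
d=np.load("top0.npz"); W,c=d["W"],d["c"]
hsv=cv2.cvtColor(c,cv2.COLOR_RGB2HSV).astype(int); H,S,V=np.moveaxis(hsv,-1,0)
def roi(u0,u1,v0,v1):
    m=np.zeros(H.shape,bool); m[v0:v1,u0:u1]=1; return m
zt=np.median(W[320:325,200:350,2]); print("board z",np.median(W[265:285,200:260,2]))
red=((H<6)|(H>174))&(S>180)
def rep(n,m):
    P=W[m]; print(n,m.sum(),"mean",P.mean(0).round(4),"mid",((P.max(0)+P.min(0))/2).round(4),"min",P.min(0).round(4),"max",P.max(0).round(4))
z=W[...,2]
rep("pin",roi(226,244,176,194)&(z>.045))
rep("blue",roi(308,328,160,178)&(z>.045))
rep("hub",roi(270,300,282,312)&(z>.04)&(z<.056))
rep("cap",roi(276,294,288,306)&(z>.058))
rep("lockhub",roi(358,383,229,254)&(z>.066))
rep("lever",roi(383,426,225,250)&red&(z>.055))
rep("pointer",roi(254,270,188,208)&red)
m=roi(250,290,203,282)&(z>.057); rep("fence",m)
vx,vy,x0,y0=cv2.fitLine(W[m][:,:2].astype(np.float32),cv2.DIST_L2,0,.01,.01).ravel(); print("fence yaw",np.arctan2(vy*np.sign(vx),abs(vx)),x0,y0)
rep("tape",roi(365,395,148,183)&(z>.05)); rep("glue",roi(140,178,210,245)&(z>.06)); rep("off",roi(145,195,275,302)&(z>.1))
# board yaw from corner screws
for n,r in dict(A=(146,155,182,192),B=(388,400,150,160),C=(157,167,322,332),D=(405,416,290,300)).items():
    m=roi(*r)&(V<90); rep(n,m) if m.any() else print(n)
E
```

```text
board z 0.01722962263820066
pin 69 mean [0.6318 0.102  0.0794] mid [0.5273 0.0658 0.5285] min [0.408  0.0197 0.0455] max [0.6467 0.112  1.0116]
blue 69 mean [ 0.6626 -0.0536  0.065 ] mid [ 0.5411 -0.0212  0.5287] min [ 0.408  -0.0622  0.0458] max [0.6742 0.0197 1.0116]
hub 508 mean [0.4247 0.0128 0.0491] mid [0.4259 0.0133 0.0493] min [ 0.4015 -0.0115  0.0434] max [0.4503 0.0381 0.0552]
cap 88 mean [0.4256 0.013  0.0716] mid [0.4217 0.0125 0.5348] min [0.408  0.0034 0.0581] max [0.4354 0.0216 1.0116]
lockhub 305 mean [ 0.5222 -0.1458  0.0768] mid [ 0.4741 -0.0726  0.5389] min [ 0.408  -0.1649  0.0662] max [0.5402 0.0197 1.0116]
lever 335 mean [ 0.5248 -0.2078  0.0682] mid [ 0.4726 -0.1097  0.5346] min [ 0.408  -0.2391  0.0577] max [0.5371 0.0197 1.0116]
pointer 37 mean [0.6048 0.0541 0.0752] mid [0.5163 0.0394 0.5285] min [0.408  0.0197 0.0455] max [0.6246 0.0592 1.0116]
fence 1352 mean [0.524  0.0356 0.0723] mid [0.5033 0.0362 0.5343] min [0.408 0.006 0.057] max [0.5986 0.0663 1.0116]
fence yaw 0.21587005 0.5239789 0.03560193
tape 534 mean [ 0.6655 -0.1708  0.0675] mid [ 0.5527 -0.0871  0.5308] min [ 0.408  -0.1939  0.0501] max [0.6974 0.0197 1.0116]
glue 580 mean [0.5513 0.2301 0.1167] mid [0.4932 0.1399 0.536 ] min [0.408  0.0197 0.0605] max [0.5784 0.26   1.0116]
off 545 mean [0.4429 0.2113 0.1335] mid [0.4333 0.1314 0.5559] min [0.408  0.0197 0.1001] max [0.4587 0.243  1.0116]
A 9 mean [0.6196 0.2445 0.1289] mid [0.528  0.1478 0.5137] min [0.408  0.0197 0.0158] max [0.648  0.2759 1.0116]
B 2 mean [ 0.6925 -0.1977  0.0207] mid [ 0.6925 -0.1977  0.0207] min [ 0.691  -0.1981  0.0193] max [ 0.6939 -0.1973  0.0222]
C 12 mean [0.3768 0.2441 0.0186] mid [0.3767 0.244  0.019 ] min [0.374  0.2397 0.0147] max [0.3795 0.2483 0.0233]
D 9 mean [ 0.4271 -0.2234  0.0174] mid [ 0.4268 -0.2233  0.0169] min [ 0.424  -0.2258  0.0116] max [ 0.4296 -0.2208  0.0222]
```

```bash
cat > m.py <<'E'
from h import *
def roi(u0,u1,v0,v1):
    m=np.zeros((420,560),bool); m[v0:v1,u0:u1]=1; return m
PIV=np.array([.4257,.0130])
def measure(W,c):
    H,S,V=np.moveaxis(cv2.cvtColor(c,cv2.COLOR_RGB2HSV).astype(int),-1,0)
    z=W[...,2]; ok=(z>.04)&(z<.2); x,y=W[...,0],W[...,1]
    red=((H<6)|(H>174))&(S>180)&ok
    out={}
    m=roi(226,244,176,194)&ok&(z>.048); P=W[m]; out["pin"]=(P.max(0)+P.min(0))/2; out["pinmean"]=P.mean(0)
    r=np.hypot(x-PIV[0],y-PIV[1]); m=ok&(z>.057)&(z<.068)&(r>.04)&(r<.17)&(abs(np.arctan2(y-PIV[1],x-PIV[0]))<.9)
    q=np.median(W[m][:,:2],0)-PIV; a=np.arctan2(q[1],q[0]); out["fence_yaw_c"]=a
    f=cv2.fitLine(W[m][:,:2].astype(np.float32),cv2.DIST_L2,0,.01,.01).ravel(); out["fence_yaw_fit"]=np.arctan2(f[1]*np.sign(f[0]),abs(f[0]))
    m=red&(r>.18)&(r<.21)&(y>-.1); 
    if m.any():
        P=W[m].mean(0); out["ptr"]=P; out["ptr_yaw"]=np.arctan2(P[1]-PIV[1],P[0]-PIV[0])
    d=out["pin"][:2]-PIV; out["pin_yaw"]=np.arctan2(d[1],d[0]); out["pin_r"]=np.hypot(*d)
    m=red&(z>.055)&(y<-.1); P=W[m]
    if len(P): out["lever"]=P.mean(0); out["lev_min"]=P.min(0); out["lev_max"]=P.max(0)
    for n,rr,h in (("tape",(365,395,148,183),.05),("glue",(140,178,210,245),.06),("off",(145,195,275,302),.1),("lhub",(358,383,229,254),.066)):
        P=W[roi(*rr)&ok&(z>h)]; out[n]=np.r_[P.min(0)[:2],P.max(0)]
    return out
if __name__=="__main__":
    a=cam("top")
    for k,v in measure(world(a),a["color"]).items(): print(k,np.round(v,4))
E
python3 m.py
```

```text
pin [0.6385 0.1041 0.0529]
pinmean [0.6387 0.1044 0.0518]
fence_yaw_c 0.2255
fence_yaw_fit 0.2243
ptr [0.6105 0.0551 0.05  ]
ptr_yaw 0.2238
pin_yaw 0.4044
pin_r 0.2315
lever [ 0.5256 -0.2094  0.0625]
lev_min [ 0.5143 -0.239   0.0567]
lev_max [ 0.5378 -0.1801  0.0681]
tape [ 0.64   -0.1939  0.6978 -0.1529  0.0677]
glue [0.5351 0.2168 0.5785 0.2604 0.1417]
off [0.4288 0.1866 0.4585 0.2431 0.1319]
lhub [ 0.5052 -0.1645  0.5402 -0.1301  0.0763]
```

```bash
python3 -m inch '[{"xyz":[4.4,0,-3.7],"turn":0.07,"fingers":0},{"xyz":[8.8,0,-7.5],"turn":0.14,"fingers":0},{"xyz":[13.2,0,-11.2],"turn":0.21,"fingers":0},{"xyz":[17.6,0,-15],"turn":0.28,"fingers":0},{"xyz":[22,0,-18.7],"turn":0.35,"fingers":0},{"xyz":[26.4,0,-22.4],"turn":0.43,"fingers":0},{"xyz":[30.8,0,-26],"turn":0.5,"fingers":0},{"xyz":[35.2,0,-30],"turn":0.57,"fingers":0},{"xyz":[39.6,0,-33.6],"turn":0.64,"fingers":0},{"xyz":[44,0,-37.4],"turn":0.71,"fingers":0},{"xyz":[48.4,0,-41.2],"turn":0.78,"fingers":0},{"xyz":[52.7,0,-44.8],"turn":0.85,"fingers":0}]' 30
```

```text
time_s: 1.35
eef_pos: [0.5348, 0.071, 0.2313]
tool_rot: [-1.571, 0.0, -1.277]
contact_force: [0.1, 0.7, 0.6]
gripper_width: 0.001
```

```bash
python3 -m inch '[{"xyz":[0,0,0]},{"xyz":[0,0,0]},{"xyz":[0,0,0]}]'; python3 -c "
from h import *
print(get_state()['tool_rot'])"
```

```text
[-1.57054071e+00  1.14015990e-05 -1.27678028e+00]invalid input
```

```bash
python3 -m inch '[{"xyz":[0,0,0],"turn":0,"fingers":0},{"xyz":[0,0,0],"turn":0,"fingers":0},{"xyz":[0,0,0],"turn":0,"fingers":0}]'
```

```text
time_s: 1.65
eef_pos: [0.5342, 0.0737, 0.2312]
tool_rot: [-1.571, 0.0, -1.273]
contact_force: [-0.4, 0.1, -0.2]
gripper_width: -0.0
```

```bash
python3 -m inch '[{"xyz":[4.5,0,0.7],"turn":0,"fingers":0},{"xyz":[9.1,0,1.4],"turn":0,"fingers":0},{"xyz":[9.1,0,1.4],"turn":0,"fingers":0},{"xyz":[9.1,4,1.4],"turn":0,"fingers":0},{"xyz":[9.1,8,1.4],"turn":0,"fingers":0},{"xyz":[9.1,12,1.4],"turn":0,"fingers":0},{"xyz":[9.1,15,1.4],"turn":0,"fingers":0},{"xyz":[9.1,17.5,1.4],"turn":0,"fingers":0},{"xyz":[9.1,19.3,1.4],"turn":0,"fingers":0},{"xyz":[9.1,19.3,1.4],"turn":0,"fingers":0},{"xyz":[9.1,19.3,1.4],"turn":0,"fingers":0}]'
```

```text
time_s: 2.75
eef_pos: [0.5745, -0.0088, 0.039]
tool_rot: [-1.571, 0.0, -1.272]
contact_force: [0.5, -0.1, 1.2]
gripper_width: -0.003
```

```bash
python3 - <<'E'
from h import *
save(cam("scene"),"s1.png")
E
```

```text
(no output)
```

View pics/s1.png

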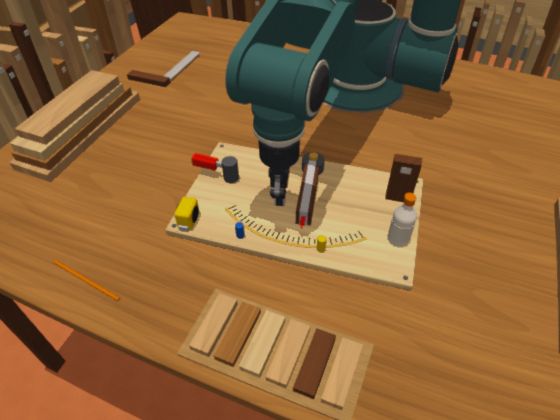

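The finger is down at (280,203), on the right side of the fence and clear of it. I'll push slowly and stop a little short, then measure.

```bash
python3 -m inch '[{"xyz":[-1,0,0.1],"turn":-0.02,"fingers":0},{"xyz":[-2,0,0.2],"turn":-0.04,"fingers":0},{"xyz":[-2.4,0,0.3],"turn":-0.05,"fingers":0},{"xyz":[-2.7,0,0.3],"turn":-0.06,"fingers":0},{"xyz":[-3,0,0.4],"turn":-0.07,"fingers":0},{"xyz":[-3.3,0,0.4],"turn":-0.08,"fingers":0},{"xyz":[-3.6,0,0.5],"turn":-0.09,"fingers":0},{"xyz":[-3.9,0,0.5],"turn":-0.1,"fingers":0},{"xyz":[-4.2,0,0.6],"turn":-0.1,"fingers":0},{"xyz":[-4.5,0,0.6],"turn":-0.1,"fingers":0},{"xyz":[-4.5,0,0.6],"turn":-0.1,"fingers":0},{"xyz":[-4.5,0,0.6],"turn":-0.1,"fingers":0}]'; python3 - <<'E'
from h import *
a=cam("top"); save(a,"t2.png"); 
import m
for k,v in m.measure(world(a),a["color"]).items(): 
    if 'yaw' in k or k in('ptr','pin'): print(k,np.round(v,4))
E
```

```text
time_s: 4.0
eef_pos: [0.5669, 0.0351, 0.0382]
tool_rot: [-1.571, 0.0, -1.174]
contact_force: [0.7, -0.9, -0.1]
gripper_width: 0.001Traceback (most recent call last):
  File "<stdin>", line 4, in <module>
  File "m.py", line 10, in measure
    m=roi(226,244,176,194)&ok&(z>.048); P=W[m]; out["pin"]=(P.max(0)+P.min(0))/2; out["pinmean"]=P.mean(0)
                                                            ~~~~~^^^
    return umr_maximum(a, axis, None, out, keepdims, initial, where)
ValueError: zero-size array to reduction operation maximum which has no identity
```

View pics/t2.png

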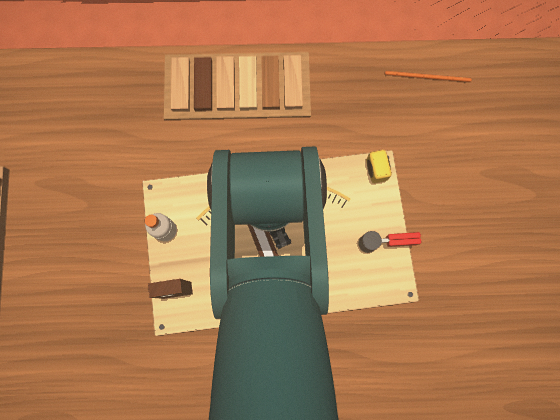

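The arm hides the fence in the top view, though a strip of it shows at about (262,240). I'll measure from the scene camera instead.

```bash
cat > ms.py <<'E'
from h import *
PIV=np.array([.4257,.0130])
def meas(tag=None):
    a=cam("scene"); W=world(a); c=a["color"]
    if tag: save(a,tag)
    H,S,V=np.moveaxis(cv2.cvtColor(c,cv2.COLOR_RGB2HSV).astype(int),-1,0)
    x,y,z=np.moveaxis(W,-1,0); ok=(z>.03)&(z<.08); r=np.hypot(x-PIV[0],y-PIV[1]); th=np.arctan2(y-PIV[1],x-PIV[0])
    m=((H<6)|(H>174))&(S>150)&ok&(r>.165)&(r<.21)&(abs(th)<.9)
    print("ptr",m.sum(),"yaw",np.median(th[m]).round(4), "top-only",np.median(th[m&(z>.046)]).round(4),"z",z[m].min(),z[m].max())
    m=ok&(z>.058)&(z<.068)&(r>.10)&(r<.172)&(th>0)&(th<.7)&(V>110)&(S<70); print("fence top",m.sum(),"yaw",np.median(th[m]).round(4))
    m=(abs(x-.6385)<.015)&(abs(y-.104)<.015)&(z>.0515)&(z<.056)
    P=W[m]; d=(P.max(0)+P.min(0))[:2]/2-PIV; print("pin top",m.sum(),(d+PIV).round(4),"yaw",np.arctan2(d[1],d[0]).round(4))
    m=(z>.06)&(z<.068)&(y<-.1)&((H<6)|(H>174))&(S>150)
    if m.any(): P=W[m]; print("lever top",m.sum(),P.mean(0).round(4),"yaw about hub",np.arctan2(P[:,1].mean()+.1474,P[:,0].mean()-.523).round(3))
    return a,W
if __name__=="__main__":
    import sys; meas(*sys.argv[1:])
E
python3 ms.py s2.png
```

```text
ptr 49 yaw 0.3555 top-only 0.3558 z 0.044413928458847396 0.052217685606537834
fence top 181 yaw 0.3575
pin top 28 [0.6408 0.1053] yaw 0.4053
lever top 146 [ 0.5291 -0.207   0.0628] yaw about hub -1.469
```

Fence is at 0.356 rad and the pin at 0.405, so about 7 mm more is needed at the contact radius.

```bash
python3 -m inch '[{"xyz":[-0.2,0,0],"turn":-0.01,"fingers":0},{"xyz":[-0.4,0,0],"turn":-0.02,"fingers":0},{"xyz":[-0.55,0,0],"turn":-0.03,"fingers":0},{"xyz":[-0.7,0,0],"turn":-0.03,"fingers":0},{"xyz":[-0.7,0,0],"turn":-0.03,"fingers":0},{"xyz":[-0.7,0,0],"turn":-0.03,"fingers":0}]'; python3 ms.py s3.png
```

```text
time_s: 4.7
eef_pos: [0.5641, 0.0415, 0.0382]
tool_rot: [-1.571, 0.0, -1.144]
contact_force: [0.3, 0.2, -0.5]
gripper_width: 0.001
ptr 52 yaw 0.4024 top-only 0.4027 z 0.0446283794485135 0.052010833307703064
fence top 165 yaw 0.4105
pin top 28 [0.6416 0.1045] yaw 0.4011
lever top 147 [ 0.5291 -0.2076  0.0629] yaw about hub -1.469
```

The pointer reads 0.402 against 0.401–0.405 for the pin, so the fence is aligned. Backing off and moving to the robot side of the lever.

```bash
python3 -m inch '[{"xyz":[1,0,0],"turn":0,"fingers":0},{"xyz":[3,0,0],"turn":0,"fingers":0},{"xyz":[5,0,0],"turn":0,"fingers":0},{"xyz":[5,-3,0],"turn":0.1,"fingers":0},{"xyz":[5,-7,0],"turn":0.2,"fingers":0},{"xyz":[8,-8,-3],"turn":0.34,"fingers":0},{"xyz":[11,-8,-6],"turn":0.48,"fingers":0},{"xyz":[13.5,-8,-9],"turn":0.62,"fingers":0},{"xyz":[16,-8,-12],"turn":0.76,"fingers":0},{"xyz":[18,-8,-15],"turn":0.9,"fingers":0},{"xyz":[20.5,-8,-18.6],"turn":1.04,"fingers":0},{"xyz":[20.5,-8,-18.6],"turn":1.18,"fingers":0}]';python3 -m inch '[{"xyz":[0,0,0],"turn":0.14,"fingers":0},{"xyz":[0,0,0],"turn":0.28,"fingers":0},{"xyz":[0,0,0],"turn":0.28,"fingers":0}]'; python3 m.py
```

```text
time_s: 5.95
eef_pos: [0.4778, -0.2261, 0.1184]
tool_rot: [-1.57, -0.001, -2.333]
contact_force: [0.9, 0.8, -0.7]
gripper_width: 0.003
time_s: 6.25
eef_pos: [0.4798, -0.2229, 0.1183]
tool_rot: [-1.571, -0.0, -2.607]
contact_force: [-0.3, 0.2, 0.4]
gripper_width: 0.003
pin [0.6387 0.1042 0.0525]
pinmean [0.6388 0.1044 0.0521]
fence_yaw_c 0.4078
fence_yaw_fit 0.4056
ptr [0.6019 0.088  0.0488]
ptr_yaw 0.4027
pin_yaw 0.4043
pin_r 0.2317
lever [ 0.5269 -0.2081  0.0624]
lev_min [ 0.5143 -0.2296  0.0581]
lev_max [ 0.5363 -0.1796  0.0674]
tape [ 0.6409 -0.1941  0.6974 -0.153   0.0677]
glue [0.5353 0.2168 0.5781 0.2606 0.1418]
off [0.4288 0.186  0.4586 0.2429 0.1324]
lhub [ 0.5055 -0.1648  0.5401 -0.1302  0.0753]
```

The top camera confirms 0.403–0.408 against the pin's 0.404. Descending, and working out the lever arc in tool axes.

```bash
python3 -m inch '[{"xyz":[0,3,0],"turn":0,"fingers":0},{"xyz":[0,6,0],"turn":0,"fingers":0},{"xyz":[0,7.9,0],"turn":0,"fingers":0},{"xyz":[0,7.9,0],"turn":0,"fingers":0},{"xyz":[0,7.9,0],"turn":0,"fingers":0}]'; python3 - <<'E'
from h import *
s=get_state(); p=s["eef_pos"][:2]; M=R.from_euler('xyz',s["tool_rot"]).as_matrix(); yaw=s["tool_rot"][2]
hub=np.array([.523,-.1474])
for f in np.r_[np.linspace(-1.5,-.35,12),-.3,-.243,-.2]:
    c,sn=np.cos(f),np.sin(f); C=hub+.07*np.array([c,sn])+.022*np.array([sn,-c])
    t=M.T@np.r_[C-p,0]; print(round(f,2),C.round(3),(t*100).round(2),"turn",round(-((f-np.pi/2)-yaw),2))
E
```

```text
time_s: 6.8
eef_pos: [0.4801, -0.2224, 0.0399]
tool_rot: [-1.571, -0.0, -2.601]
contact_force: [0.0, 0.1, 0.8]
gripper_width: -0.002
-1.5 [ 0.506 -0.219] [-2.41 -0.    1.02] turn 0.47
-1.4 [ 0.514 -0.22 ] [-2.98 -0.    1.53] turn 0.37
-1.29 [ 0.521 -0.221] [-3.61 -0.    1.97] turn 0.26
-1.19 [ 0.529 -0.221] [-4.28 -0.    2.35] turn 0.16
-1.08 [ 0.536 -0.22 ] [-4.98 -0.    2.66] turn 0.05
-0.98 [ 0.544 -0.218] [-5.71 -0.    2.88] turn -0.05
-0.87 [ 0.551 -0.215] [-6.46 -0.    3.04] turn -0.16
-0.77 [ 0.558 -0.212] [-7.23 -0.    3.11] turn -0.26
-0.66 [ 0.565 -0.208] [-7.99 -0.    3.1 ] turn -0.37
-0.56 [ 0.571 -0.203] [-8.76 -0.    3.01] turn -0.47
-0.45 [ 0.576 -0.198] [-9.5  -0.    2.85] turn -0.58
-0.35 [ 0.581 -0.192] [-10.23  -0.     2.6 ] turn -0.68
-0.3 [ 0.583 -0.189] [-10.57  -0.     2.46] turn -0.73
-0.24 [ 0.586 -0.186] [-10.95  -0.     2.28] turn -0.79
-0.2 [ 0.587 -0.183] [-11.22  -0.     2.12] turn -0.83
```

```bash
python3 -m inch '[{"xyz":[-1,0,0.8],"turn":0.1,"fingers":0},{"xyz":[-2,0,1],"turn":0.2,"fingers":0},{"xyz":[-2.4,0,1.2],"turn":0.25,"fingers":0},{"xyz":[-3,0,1.5],"turn":0.25,"fingers":0},{"xyz":[-3.6,0,2],"turn":0.22,"fingers":0},{"xyz":[-4.3,0,2.4],"turn":0.16,"fingers":0},{"xyz":[-5,0,2.7],"turn":0.05,"fingers":0},{"xyz":[-5.7,0,2.9],"turn":-0.05,"fingers":0},{"xyz":[-6.5,0,3],"turn":-0.15,"fingers":0},{"xyz":[-7.2,0,3.1],"turn":-0.25,"fingers":0},{"xyz":[-8,0,3.1],"turn":-0.35,"fingers":0},{"xyz":[-8,0,3.1],"turn":-0.35,"fingers":0}]'; python3 ms.py s4.png; python3 - <<'E'
from h import *
s=get_state(); p=s["eef_pos"][:2]; M=R.from_euler('xyz',s["tool_rot"]).as_matrix(); yaw=s["tool_rot"][2]
print(p,yaw,s["contact_force"])
hub=np.array([.523,-.1474])
for f in (-.66,-.56,-.45,-.4,-.35,-.3,-.243,-.2,-.15):
    c,sn=np.cos(f),np.sin(f); C=hub+.07*np.array([c,sn])+.022*np.array([sn,-c])
    t=M.T@np.r_[C-p,0]; print(round(f,2),(t*100).round(2),"turn",round(-((f-np.pi/2)-yaw),2))
E
```

```text
time_s: 8.0
eef_pos: [0.5655, -0.2077, 0.0398]
tool_rot: [-1.57, 0.0, -2.248]
contact_force: [-0.2, 0.6, -0.4]
gripper_width: -0.004
ptr 57 yaw 0.4028 top-only 0.4024 z 0.030493281598857336 0.05187860908895048
fence top 222 yaw 0.401
pin top 31 [0.6414 0.1055] yaw 0.4052
lever top 182 [ 0.5758 -0.1839  0.0625] yaw about hub -0.605
[ 0.56509392 -0.20784629] -2.252940925926392 [ 1.10861733e+00 -8.23497349e-01 -8.52040547e-04]
-0.66 [ 0.01 -0.   -0.03] turn -0.02
-0.56 [-0.71  0.    0.14] turn -0.12
-0.45 [-1.51  0.    0.24] turn -0.23
-0.4 [-1.87  0.    0.26] turn -0.28
-0.35 [-2.24  0.    0.26] turn -0.33
-0.3 [-2.61  0.    0.24] turn -0.38
-0.24 [-3.02  0.    0.19] turn -0.44
-0.2 [-3.33  0.    0.14] turn -0.48
-0.15 [-3.69  0.    0.07] turn -0.53
```

View pics/s4.png

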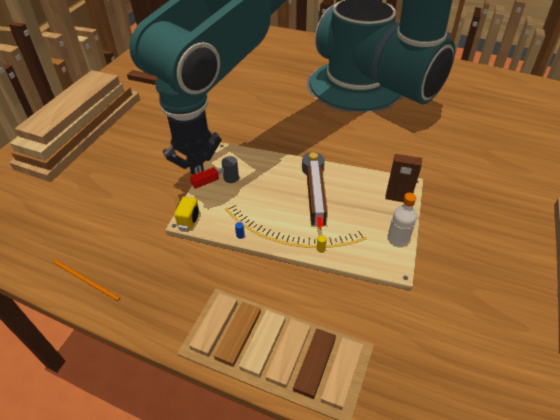

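The lever is partly swung, with its tip near (195,182), the finger behind it, and the fence still aimed at the pin. Continuing slowly towards the stop.

```bash
python3 -m inch '[{"xyz":[-0.4,0,0.1],"turn":-0.06,"fingers":0},{"xyz":[-0.8,0,0.15],"turn":-0.12,"fingers":0},{"xyz":[-1.2,0,0.2],"turn":-0.18,"fingers":0},{"xyz":[-1.5,0,0.2],"turn":-0.23,"fingers":0},{"xyz":[-1.9,0,0.25],"turn":-0.28,"fingers":0},{"xyz":[-2.2,0,0.25],"turn":-0.33,"fingers":0},{"xyz":[-2.4,0,0.25],"turn":-0.36,"fingers":0},{"xyz":[-2.6,0,0.25],"turn":-0.38,"fingers":0},{"xyz":[-2.6,0,0.25],"turn":-0.38,"fingers":0},{"xyz":[-2.6,0,0.25],"turn":-0.38,"fingers":0}]'; python3 ms.py
```

```text
time_s: 9.05
eef_pos: [0.5829, -0.1893, 0.0394]
tool_rot: [-1.571, 0.0, -1.875]
contact_force: [-0.1, -1.1, 0.5]
gripper_width: 0.0
ptr 62 yaw 0.4014 top-only 0.4009 z 0.033358427826055026 0.06081765993031696
fence top 225 yaw 0.4017
pin top 31 [0.6403 0.106 ] yaw 0.4091
lever top 191 [ 0.5865 -0.1647  0.0625] yaw about hub -0.266
```

```bash
python3 -m inch '[{"xyz":[-0.15,0,0],"turn":-0.02,"fingers":0},{"xyz":[-0.3,0,0],"turn":-0.04,"fingers":0},{"xyz":[-0.3,0,0],"turn":-0.04,"fingers":0}]'; python3 ms.py
```

```text
time_s: 9.4
eef_pos: [0.5839, -0.1865, 0.0394]
tool_rot: [-1.57, -0.0, -1.833]
contact_force: [0.8, -2.5, 0.2]
gripper_width: 0.001
ptr 64 yaw 0.4005 top-only 0.4005 z 0.04352681667699243 0.06234609930159507
fence top 222 yaw 0.4007
pin top 24 [0.6395 0.1062] yaw 0.4112
lever top 188 [ 0.5872 -0.1617  0.0625] yaw about hub -0.22
```

```bash
python3 -m inch '[{"xyz":[-0.1,0,0],"turn":0,"fingers":0},{"xyz":[-0.1,0,0],"turn":0,"fingers":0},{"xyz":[-0.1,0,0],"turn":0,"fingers":0}]'; python3 ms.py
```

```text
time_s: 9.75
eef_pos: [0.5839, -0.1863, 0.0394]
tool_rot: [-1.57, -0.001, -1.834]
contact_force: [0.5, -9.5, -0.4]
gripper_width: 0.001
ptr 65 yaw 0.4001 top-only 0.3998 z 0.030454595512741878 0.06422434892761453
fence top 222 yaw 0.4007
pin top 31 [0.6408 0.1057] yaw 0.4069
lever top 189 [ 0.587  -0.1617  0.0626] yaw about hub -0.22
```

The force rose to 9.5 N with no further motion, so the lever is on its stop. Retreating the way it came, then up and clear.

```bash
python3 -m inch '[{"xyz":[1,0,0],"turn":0,"fingers":0},{"xyz":[3,0,0],"turn":0,"fingers":0},{"xyz":[5,0,0],"turn":0,"fingers":0},{"xyz":[5,-4,0],"turn":0,"fingers":0},{"xyz":[5,-8,0],"turn":0,"fingers":0},{"xyz":[7,-12,0],"turn":0,"fingers":0},{"xyz":[10,-16,0],"turn":0,"fingers":0},{"xyz":[13,-18,0],"turn":0,"fingers":0},{"xyz":[13,-18,0],"turn":0,"fingers":0},{"xyz":[13,-18,0],"turn":0,"fingers":0},{"xyz":[13,-18,0],"turn":0,"fingers":0}]'; python3 ms.py s5.png; python3 m.py | grep -v lhub
```

```text
time_s: 10.9
eef_pos: [0.55, -0.3103, 0.218]
tool_rot: [-1.573, 0.001, -1.834]
contact_force: [0.0, 0.0, -0.4]
gripper_width: 0.001
ptr 65 yaw 0.4018 top-only 0.4011 z 0.03206282497447921 0.06213611688173837
fence top 222 yaw 0.4007
pin top 34 [0.6422 0.106 ] yaw 0.4059
lever top 173 [ 0.5864 -0.1612  0.0626] yaw about hub -0.214
pin [0.6387 0.1041 0.0522]
pinmean [0.6386 0.1045 0.0519]
fence_yaw_c 0.409
fence_yaw_fit 0.4046
ptr [0.6008 0.0874 0.0487]
ptr_yaw 0.4021
pin_yaw 0.4042
pin_r 0.2317
lever [ 0.5835 -0.1622  0.0626]
lev_min [ 0.5538 -0.1787  0.0581]
lev_max [ 0.6126 -0.1459  0.0676]
tape [ 0.64   -0.1937  0.6977 -0.153   0.0673]
glue [0.5353 0.2167 0.5785 0.2598 0.1404]
off [0.4288 0.1867 0.4586 0.243  0.1315]
```

View pics/s5.png

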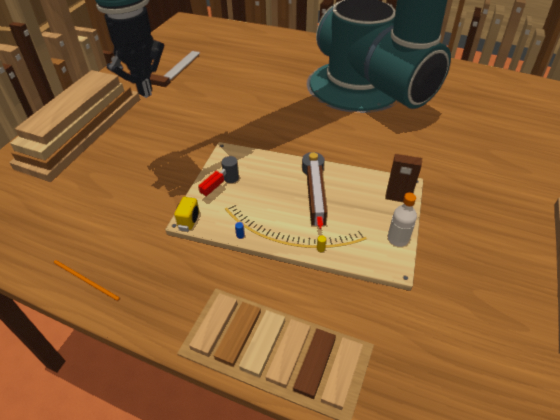

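The fence points at the yellow pin (tip at 320,222, pin at 321,243). The lever is swung home with its tip near (203,188), the bystanders have not moved, and the arm is clear.

```bash
python3 -c "
from cell import job_done; print(job_done())"
```

```text
the job is handed in; nothing more can be done
None
```

I set the jig and handed the job in at about 11 s of the allowed 64 s; handing in gives no verdict.

- **Fence:** I pushed it from the right with the shut fingertip. The top camera's last check puts it at 0.402–0.409 rad and the yellow pin at 0.404 rad. That is about 1 mm off at the pin, against the 9 mm allowed. The scene camera disagrees slightly (fence 0.401, pin 0.406), which is also about 1 mm.
- **Lock lever:** I pushed it counter-clockwise until the force rose to about 9.5 N with no more movement. The cameras put it at about -0.21 to -0.24 rad in world axes; the stop works out at about -0.24 rad, so it is home.
- **Bystanders and arm:** The glue bottle, tape measure and offcut measure within 1 mm of where they started. The arm is up and clear, with no contact force.

One command was refused for missing fields, and one measuring script failed because the arm hid the pin from the top camera. Neither moved anything.

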